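# Clear the drying box and hold its lid open

### The job

Lift the small metal weight off the closed lid of the drying box and stand it upright on the floor of the small open tray on the left of the box, without dropping it. Then raise the box's lid by its T-handle to 60 degrees from closed and keep holding it there so that a colleague can reach the vials: the lid falls shut if let go, so finish while you are still holding it still at 60 degrees. Leave the crucible, the beaker and the conical flask where they stand.

Things in the scene. Friction and masses are not known exactly. Their poses are not given: they have to be found in the camera images.
- dry_box: The white plastic drying box, fixed to the bench: 150 mm along its x, 180 mm along its y, 75 mm high without the lid, open on top under the lid, vials standing inside. Origin: centre of its underside, on the bench. Its +x points to the hinge side (away from the robot, turned by the box's yaw), +y to the left, +z up.
- lid (a joint): Hinge of the box's lid in rad: 0 = closed (level), grows as the front edge rises, 1.047 = 60 degrees, end stop at 1.9. No spring and hardly any friction: the 0.35 kg lid (give or take a quarter) falls shut from below about 75 degrees.
- lid_hinge (a point): Point on the hinge axis at the rear top edge of the box, 75.5 mm above the bench, at box (75, 0) mm, at the underside of the closed lid. Moves with the lid's turn: its y axis is the hinge axis (box y); lid opens by turning about +y (right-hand rule).
- lid_handle (a point): Centre of the steel T-handle's crossbar near the lid's front edge: a round bar 14 mm thick, 40 mm long along the box's y, flat ends, on one central 11 mm post, its axis 34 mm above the lid's top; 130 mm in front of the hinge axis and 42 mm above it (closed: box (-55, 0), 117.5 mm above the bench). Gripped across its two ends it can pivot between the fingers as the lid turns.
- weight: Metal calibration weight, 0.2 kg, standing upright on the lid behind the handle: round body 28 mm in diameter up to 40 mm, then a knob 16 mm in diameter up to 52 mm in all. Its worn base lets it lean up to 3 degrees. Origin: centre of its underside; z is its axis, up. The lid's top is 83.5 mm above the bench.
- tray: Small open plastic tray, loose on the bench left of the box, 0.09 kg: 42 mm along its x, 78 mm along its y, 22 mm high, walls and floor 2 mm, so inside 38 x 74 mm. A fixed tower computer, 360 mm tall, stands behind it, its front about 0.585 m ahead of the base axis, from 0.05 to 0.25 m to the left: keep the hand clear of it. Origin: centre of its underside, z up.
- crucible: Bystander: porcelain crucible, 43 mm wide, 34 mm high, right of the box. Origin: centre of its underside.
- beaker: Bystander: glass beaker with spout, 53 x 58 mm, 68 mm high, right of the box. Origin: centre of its underside.
- flask: Bystander: glass conical flask, 82 mm wide, 128 mm high, right of the box. Origin: centre of its underside.

How it is judged:
By the outcome, as a careful person would: the job done as asked, in the order asked, and still so for the second after the job is handed in, while the arm keeps its last pose, push and grip.
It also fails if it takes over 56 s, if anything falls off the work surface, if the arm or the gripper's body presses on something with over 40 N, if the wrist force passes 120 N, or if a joint passes its speed limit or range.

### The arm

A 7-joint arm with a two-finger parallel gripper is mounted at the origin on a cart in front of the work surface, level with it; the furniture and walls round the work are solid. World frame = base frame: x ahead of the robot, y to its left, z up, the work surface at z = 0. Lengths are in mm, angles in rad, forces in N, time in s.
With the tool pointing down it reaches from about 400 to 875 mm from the base axis. Payload 4.4 kg.
Tool frame: the origin (TCP) lies on the centre line of the jaws, within the pads' length; the fingertips stand 25 mm ahead of it and the grasp point (between the pads) lies 6 mm ahead of it; z points along the fingers, x is the direction in which the jaws open and shut, and the axes are right-handed (so a half turn about z gives the same grasp; the last joint's range is limited). The gripper opens to 85 mm and grips with 20 to 120 N. Pads are 22 mm wide; open, the fingers measure 114 mm over their backs; the gripper's body (76 mm by 85 mm) begins 54 mm behind the grasp point. The pads swing forward as they close: fully open they stand 13 mm farther back than shut.
Start: joints at [-1.352, 0.628, 0.038, 1.517, -0.027, 0.996, -0.02], TCP at [182.603, 623.838, 233.113] pointing down, gripper open.
Joint ranges: [-3.06, 3.06], [-0.37, 2.12], [-1.25, 1.32], [0.18, 2.47], [-1.1, 4.24], [0.23, 1.98], [-2.94, 2.94]. Speed limits (rad/s): [2.57, 2.57, 3.14, 3.14, 3.14, 3.14, 3.14].

### API

Orientations are given as [roll, pitch, yaw] about the fixed x, y, z axes, in that order (R = Rz(yaw) Ry(pitch) Rx(roll)).
In Python, from cell import ctrl, cams gives the robot as it stands. The module is installed in compiled form; this text tells all that it offers.
- The arm moves only by the tool step_arm, never from a script. Its arguments are lists of equal length, an entry for each row: "linear": the shift along the tool's x, y, z in mm, a list of three; "yaw": the turn about the tool's z in rad; "gripper": the opening, from -1 (shut) to 1 (fully open). A call has 1 to 8 rows; each row is the pose to reach, as a shift and turn from the pose commanded when the call began, along the tool's axes at that moment; what a row does not reach only later rows make up. A row lasts 1/12 s, in which the tool goes at most 41.7 mm and 7.16 degrees, less where a joint would pass 70% of its speed; a pose out of reach is approached as far as the arm can. A call with a gripper value outside its range is refused whole. The fingers move at their own pace and stop on an object; the grip force is fixed at half the most. Time passes only in rows, so rows that repeat a pose let the fingers close. It gives the time, the measured TCP pose, the force and the opening at its end, in the units of the state.
- ctrl.read_state(): the state, without advancing time (a new reading comes with each control period).
- cams.get_image(name): name is "scene" or "side" or "wrist"; returns a dict with "frame" (420x560x3 uint8, red, green, blue), "depth" (420x560 float32, mm along the optical axis (not along the pixel's ray), 0 where there is no reading), "intrinsics" (3x3 intrinsics, pixels), "k1" (the pictures are not rectified: a ray, as slopes to the right and down, at radius r is drawn at 1 + k1 r^2 times it, then the intrinsics apply), "cam_to_world" (4x4, takes a point from camera to world coordinates). Camera axes: x right, y down, z forward; pixel columns grow to the right and rows downward; lengths in mm; the calibration is good to about 2 mm. A picture is of the moment at which its call begins.
- ctrl.finish_job(): hands the job in, once; it reports no verdict.
Trained networks look in the newest picture that a camera, given by its name, has taken for a name from the list of things; names that differ only in an ending like _2 or _b are one class to them, and where a whole thing is asked for, a point or a joint stands for the part that bears it (a point fixed in the world has none). Each returns a list of dicts, best first, with "conf" (0 to 1); they miss things now and then, are a little off and sometimes report something else, mostly with a low value. They report only what shows in the picture. A call takes as long as a camera call.
- cams.regions_of(camera, name): "pixels" (420x560 bool, what is visible of it) and "pixel" ([column, row] in pixels, amid what is visible of it).
The state is a dict: "clock": time; "qpos": joint angles; "qd": joint speeds; "tau": joint torques, N m; "eef_pos": TCP position; "tool_rot": TCP orientation; "force": force on the tool from outside, world axes, zero at the start; "torque": the same for the moment, N m; "width": finger opening in mm.
Only numpy, scipy, OpenCV 4.12 (cv2) and the standard library are available. Lean on these libraries where they do the work, as an engineer would, in place of code of your own. Each camera call takes 0.05 s, during which the arm holds its last target.

## Working session

There is one attempt and no reset: what is moved stays moved. The work goes in short steps, Python scripts to look and compute and a tool call to move; the robot and the scene stay as the last step left them, time stands still between calls to the robot, and variables do not carry over. Pictures are saved under pics/ and viewed, and the job is handed in when it is done.

Besides the shell and the picture viewer there is one more tool, called after "Call:" in YAML: its name, and indented under it one key for each argument. step_arm: Moves the arm, as the interface text tells. Its arguments: {"type":"object","properties":{"linear":{"type":"array"},"yaw":{"type":"array"},"gripper":{"type":"array"}},"required":["linear","yaw","gripper"]}

```bash
mkdir -p pics; cat > h.py <<'E'
import numpy as np, cv2
from cell import ctrl, cams
def grab(n,save=None):
    d=cams.get_image(n)
    if save: cv2.imwrite(f'pics/{save}.png',d['frame'][:,:,::-1])
    return d
def pts(d,mask):
    v,u=np.nonzero(mask&(d['depth']>0)); z=d['depth'][v,u]
    K=d['intrinsics'];k=np.asarray(d['k1']).item()
    x=(u-K[0,2])/K[0,0];y=(v-K[1,2])/K[1,1]
    rd=np.hypot(x,y);r=rd.copy()
    for _ in range(20): r=rd/(1+k*r*r)
    s=1/(1+k*r*r)
    P=np.c_[x*s*z,y*s*z,z,np.ones(len(z))]
    return (P@d['cam_to_world'].T)[:,:3]
E
python3 - <<'E'
from h import *
s=ctrl.read_state()
for k in s: print(k,np.round(s[k],3))
for c in ['scene','side']:
    d=grab(c,c+'0'); print(c,np.round(d['cam_to_world'],3).tolist(),d['k1'])
    for n in ['weight','tray','lid_handle','dry_box']:
        for r in cams.regions_of(c,n)[:2]:
            p=pts(d,r['pixels'])
            print(n,round(r['conf'],2),np.round(r['pixel']),r['pixels'].sum(),np.round(np.percentile(p,[2,50,98],axis=0)).tolist() if len(p) else '')
E
```

```text
clock 0.0
qpos [-1.352  0.629  0.038  1.518 -0.027  0.996 -0.02 ]
qd [-0.002 -0.001 -0.001 -0.    -0.001  0.001 -0.   ]
tau [-0.0000e+00 -5.6341e+01  1.2260e+00 -1.9345e+01  1.1000e-02  1.1000e-02
 -0.0000e+00]
eef_pos [182.43  623.223 232.195]
tool_rot [3.142e+00 2.000e-03 1.286e+00]
force [ 0.187 -0.338 -0.145]
torque [-0.006  0.033 -0.061]
width 85.537
scene [[0.739, -0.474, 0.478, -238.007], [-0.673, -0.539, 0.506, -920.807], [0.018, -0.696, -0.718, 1208.723], [0.0, 0.0, 0.0, 1.0]] 0.06992778982490618
weight 0.68 [277. 194.] 139 [[500.0, -146.0, 87.0], [508.0, -137.0, 113.0], [522.0, -123.0, 136.0]]
tray 0.61 [204. 172.] 296 [[427.0, 132.0, -1.0], [460.0, 176.0, 8.0], [487.0, 215.0, 26.0]]
lid_handle 0.88 [276. 193.] 2115 [[439.0, -196.0, 79.0], [512.0, -108.0, 85.0], [593.0, -13.0, 123.0]]
lid_handle 0.25 [316. 287.] 251 [[383.0, -406.0, -1.0], [409.0, -382.0, 21.0], [443.0, -358.0, 37.0]]
dry_box 0.73 [274. 202.] 3369 [[429.0, -204.0, 12.0], [496.0, -132.0, 83.0], [593.0, -12.0, 105.0]]
dry_box 0.19 [281. 193.] 131 [[500.0, -146.0, 89.0], [508.0, -136.0, 114.0], [521.0, -123.0, 138.0]]
side [[-0.973, -0.136, 0.187, 311.916], [-0.231, 0.571, -0.787, 620.71], [0.001, -0.809, -0.587, 656.37], [0.0, 0.0, 0.0, 1.0]] -0.09017030407470061
weight 0.57 [275. 202.] 201 [[500.0, -138.0, 83.0], [512.0, -123.0, 111.0], [528.0, -116.0, 133.0]]
tray 0.97 [265. 332.] 1024 [[427.0, 134.0, -0.0], [459.0, 175.0, 5.0], [489.0, 216.0, 23.0]]
tray 0.22 [328. 183.] 142 [[387.0, -407.0, 5.0], [404.0, -389.0, 24.0], [421.0, -364.0, 34.0]]
lid_handle 0.56 [268. 223.] 2711 [[439.0, -185.0, 78.0], [514.0, -81.0, 83.0], [598.0, -7.0, 120.0]]
dry_box 0.8 [264. 232.] 4568 [[431.0, -177.0, 10.0], [509.0, -54.0, 82.0], [605.0, 0.0, 110.0]]
```

```bash
python3 - <<'E'
from h import *
for c,b in [('scene',(150,100,400,340)),('side',(180,130,400,380))]:
    d=grab(c); f=d['frame'][b[1]:b[3],b[0]:b[2],::-1]
    cv2.imwrite(f'pics/{c}1.png',cv2.resize(f,None,fx=2.4,fy=2.4,interpolation=cv2.INTER_CUBIC))
    P=pts(d,np.ones((420,560),bool))
    # lid top
    m=(abs(P[:,2]-83.5)<3)&(P[:,0]>400)&(P[:,0]<650)&(P[:,1]<20)&(P[:,1]>-230)
    q=P[m][:,:2].astype(np.float32); print('lid',len(q),cv2.minAreaRect(q),np.round(cv2.boxPoints(cv2.minAreaRect(q))).tolist())
    m=(P[:,2]>100)&(P[:,2]<145)&(P[:,0]>420)&(P[:,0]<600)&(P[:,1]<0)&(P[:,1]>-200)
    q=P[m]; q=q[np.argsort(q[:,0])]
    for lo,hi in [(108,128),(126,140)]:
        for xa,xb in [(430,485),(485,540)]:
            w=q[(q[:,2]>lo)&(q[:,2]<hi)&(q[:,0]>xa)&(q[:,0]<xb)]
            if len(w): print(lo,xa,len(w),np.round(w.mean(0)),np.round(w.min(0)),np.round(w.max(0)), cv2.minAreaRect(w[:,:2].astype(np.float32)))
    m=(P[:,2]>16)&(P[:,2]<27)&(P[:,0]>410)&(P[:,0]<510)&(P[:,1]<240)&(P[:,1]>110)
    print('tray',cv2.minAreaRect(P[m][:,:2].astype(np.float32)))
E
```

```text
lid 1443 ((520.784423828125, -105.31559753417969), (186.19491577148438, 156.9803466796875), 76.39100646972656) [[423.0, -177.0], [575.0, -214.0], [619.0, -33.0], [466.0, 4.0]]
108 430 59 [465. -90. 121.] [ 456. -110.  108.] [479. -65. 128.] ((466.8785705566406, -87.39385986328125), (45.53318405151367, 14.449419021606445), 75.64068603515625)
108 485 68 [ 509. -136.  118.] [ 498. -147.  108.] [ 525. -119.  127.] ((510.4451904296875, -134.5792694091797), (21.90528106689453, 25.691997528076172), 48.13566589355469)
126 430 16 [464. -91. 128.] [ 455. -109.  126.] [469. -72. 130.] ((464.1801452636719, -91.52465057373047), (39.545989990234375, 10.769847869873047), 71.3887939453125)
126 485 26 [ 513. -131.  133.] [ 505. -139.  127.] [ 522. -121.  138.] ((513.6939086914062, -130.57876586914062), (15.280318260192871, 14.559948921203613), 52.942813873291016)
tray ((456.94342041015625, 174.93093872070312), (87.54908752441406, 43.2352294921875), 66.69975280761719)
lid 2477 ((520.073486328125, -103.44010162353516), (183.99505615234375, 152.1212615966797), 75.68665313720703) [[424.0, -174.0], [571.0, -211.0], [617.0, -33.0], [469.0, 5.0]]
108 430 92 [465. -85. 120.] [ 455. -109.  109.] [477. -66. 125.] ((466.2142028808594, -88.4687271118164), (43.3220329284668, 13.956706047058105), 76.27235412597656)
108 485 84 [ 512. -124.  117.] [ 500. -141.  109.] [ 528. -116.  128.] ((513.6405639648438, -127.80443572998047), (26.952186584472656, 22.309062957763672), 13.745387077331543)
126 485 31 [ 514. -128.  131.] [ 507. -138.  127.] [ 522. -122.  134.] ((514.9566040039062, -129.18638610839844), (14.545588493347168, 14.816926956176758), 14.402603149414062)
tray ((457.17010498046875, 175.20169067382812), (79.8116226196289, 44.08409118652344), 68.02648162841797)
```

View pics/scene1.png

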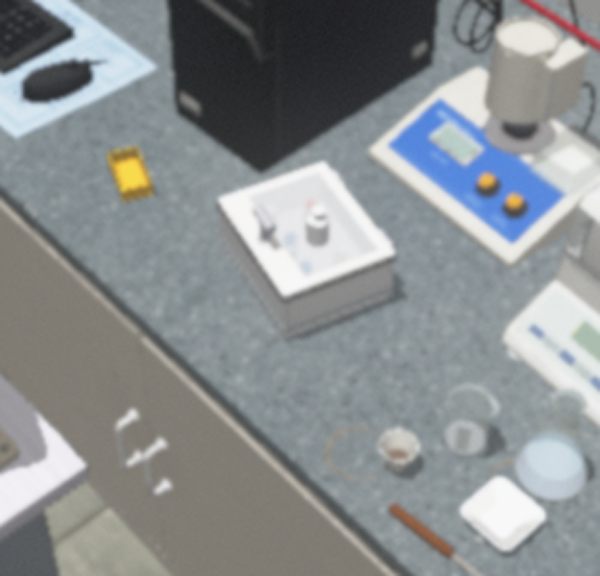

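View pics/side1.png

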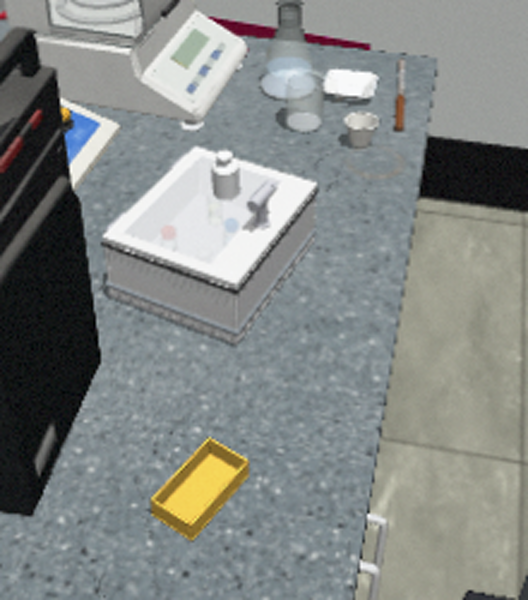

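The scene view shows the box with the handle at crop pixel (265,222) and the weight at (317,222). The orange tray is on the left, and the side view agrees. The box yaw is about -14° and the tray yaw about -22°. I'm moving toward the tray now and will look with the wrist camera on the way.

```bash
cat >> h.py <<'E'
from scipy.spatial.transform import Rotation as Ro
def delta(x,y,z,yaw=None):
    s=ctrl.read_state(); R=Ro.from_euler('xyz',s['tool_rot'])
    d=R.inv().apply(np.array([x,y,z])-s['eef_pos'])
    out=np.round(d,1).tolist()
    dy=None
    if yaw is not None:
        dy=-((yaw-s['tool_rot'][2]+np.pi/2)%np.pi-np.pi/2); dy=round(float(dy),3)
    print('shift',out,'dist',round(float(np.linalg.norm(d))),'yaw',dy); return out
def st():
    s=ctrl.read_state(); print(np.round(s['clock'],2),np.round(s['eef_pos'],1),np.round(s['tool_rot'],3),'F',np.round(s['force'],1),'w',round(s['width'],1))
E
python3 -c "
from h import *
delta(420,250,270)"
```

```text
shift [-292.1, 332.9, -36.9] dist 444 yaw None
```

Call:
step_arm:
  linear:
    - [-20,22,-5]
    - [-45,51,-10]
    - [-70,80,-15]
    - [-95,108,-20]
    - [-120,137,-25]
    - [-145,165,-25]
    - [-165,188,-25]
    - [-175,200,-25]
  yaw: [0,0,0,0,0,0,0,0]
  gripper: [1,1,1,1,1,1,1,1]

```text
clock: 1.27
eef_pos: [328.1, 395.4, 258.6]
tool_rot: [3.14, 0.001, 1.281]
force: [0.5, -0.2, -0.6]
width: 85.4
```

```bash
python3 -c "
from h import *
st();delta(440,180,270,1.32)"
```

```text
1.27 [328.1 395.4 258.6] [3.140e+00 1.000e-03 1.281e+00] F [ 0.5 -0.2 -0.6] w 85.4
shift [-174.4, 168.9, -10.9] dist 243 yaw -0.039
```

Call:
step_arm:
  linear:
    - [-22,21,-3]
    - [-47,45,-6]
    - [-72,69,-9]
    - [-97,93,-11]
    - [-122,118,-11]
    - [-147,142,-11]
    - [-166,160,-11]
    - [-174,169,-11]
  yaw: [0,0,0,0,0,0,0,0]
  gripper: [1,1,1,1,1,1,1,1]

```text
clock: 1.93
eef_pos: [440.4, 180.9, 269.5]
tool_rot: [3.14, 0.001, 1.28]
force: [-0.0, -0.1, -0.7]
width: 85.3
```

```bash
python3 -c "
from h import *
st()
d=grab('wrist','w1'); print(np.round(d['cam_to_world'],3).tolist())
for n in ['tray']:
  for r in cams.regions_of('wrist',n)[:2]:
    p=pts(d,r['pixels']);print(r['conf'],r['pixel'],np.round(np.percentile(p,[2,50,98],axis=0)).tolist()); q=p[(p[:,2]>15)&(p[:,2]<28)];print(cv2.minAreaRect(q[:,:2].astype(np.float32)), cv2.minAreaRect(p[:,:2].astype(np.float32)))
delta(495,-115,270,1.32)
"
```

```text
1.93 [440.4 180.9 269.5] [3.14e+00 1.00e-03 1.28e+00] F [-0.  -0.1 -0.7] w 85.3
[[0.286, 0.925, 0.25, 379.181], [0.958, -0.275, -0.075, 199.168], [-0.001, 0.261, -0.965, 410.026], [0.0, 0.0, 0.0, 1.0]]
0.65 [280.2, 192.8] [[430.0, 136.0, 1.0], [461.0, 174.0, 3.0], [487.0, 213.0, 23.0]]
((458.92047119140625, 174.41087341308594), (78.09947967529297, 42.64550018310547), 68.29644775390625) ((461.4739685058594, 173.6314697265625), (82.84649658203125, 48.93433380126953), 68.9407730102539)
shift [-269.4, 137.8, -0.3] dist 303 yaw -0.039
```

View pics/w1.png

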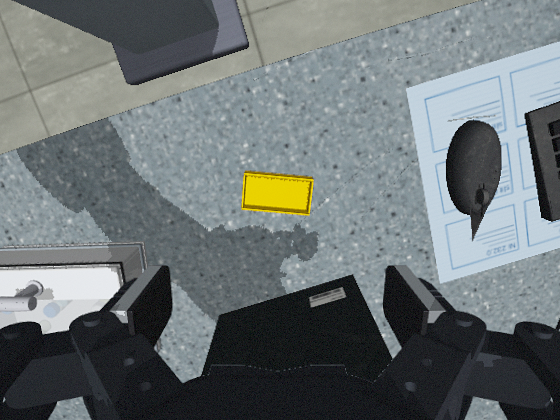

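The tray is clear in the wrist view at pixel (278,193). The fit gives 78.1×42.6 mm centred on (458.9, 174.4), with its long axis at 68.3°. Next stop is over the box.

Call:
step_arm:
  linear:
    - [-25,13,0]
    - [-63,32,0]
    - [-100,51,0]
    - [-138,70,0]
    - [-175,90,0]
    - [-212,109,0]
    - [-248,127,0]
    - [-269,138,0]
  yaw: [0,0,0,0,-0.01,-0.02,-0.03,-0.04]
  gripper: [1,1,1,1,1,1,1,1]

```text
clock: 2.7
eef_pos: [496.0, -115.3, 269.4]
tool_rot: [3.14, 0.001, 1.324]
force: [0.8, -0.2, -1.4]
width: 85.5
```

Call:
step_arm:
  linear:
    - [0,0,0]
    - [0,0,0]
  yaw: [0,0]
  gripper: [1,1]

```text
clock: 2.87
eef_pos: [495.7, -111.6, 269.0]
tool_rot: [-3.141, -0.001, 1.324]
force: [0.5, 0.8, 0.2]
width: 85.5
```

```bash
cat > box.py <<'E'
from h import *
import sys
st()
d=grab('wrist',sys.argv[1])
P=pts(d,np.ones((420,560),bool))
m=(abs(P[:,2]-83.5)<3)&(P[:,0]>400)&(P[:,0]<650)&(P[:,1]<20)&(P[:,1]>-230)
if m.sum()>5: print('lid',cv2.minAreaRect(P[m][:,:2].astype(np.float32)))
for lo,hi,xa,xb in [(112,128,440,485),(95,121,490,545),(126,140,490,545),(133.5,140,490,545)]:
    w=P[(P[:,2]>lo)&(P[:,2]<hi)&(P[:,0]>xa)&(P[:,0]<xb)&(P[:,1]<-40)&(P[:,1]>-170)]
    if len(w)>4: print(lo,xa,len(w),np.round(w.min(0),1),np.round(w.max(0),1),cv2.minAreaRect(w[:,:2].astype(np.float32)),np.round(cv2.minEnclosingCircle(w[:,:2].astype(np.float32))[0],1))
for n in ['weight','lid_handle']:
  for r in cams.regions_of('wrist',n)[:2]:
    p=pts(d,r['pixels']);print(n,r['conf'],r['pixel'],np.round(np.percentile(p,[2,50,98],axis=0)).tolist())
E
python3 box.py w2
```

```text
2.87 [ 495.7 -111.6  269. ] [-3.141e+00 -1.000e-03  1.324e+00] F [0.5 0.8 0.2] w 85.5
lid ((524.0071411132812, -104.53242492675781), (180.1603546142578, 154.95851135253906), 75.73500061035156)
112 440 841 [ 456.9 -110.4  116.4] [478.5 -69.3 126.2] ((467.77899169921875, -89.64231872558594), (39.5079231262207, 12.87332820892334), 75.95436096191406) [467.8 -89.8]
95 490 633 [ 501.7 -144.8   95.1] [ 529.9 -117.1  120.9] ((515.696044921875, -130.99766540527344), (27.275150299072266, 27.474735260009766), 77.11968994140625) [ 515.9 -131.2]
126 490 330 [ 508.1 -138.6  128.1] [ 524.9 -122.2  135.3] ((516.505126953125, -130.3350372314453), (15.661645889282227, 16.73653221130371), 75.95122528076172) [ 516.6 -130.6]
133.5 490 61 [ 510.3 -137.2  133.5] [ 522.6 -124.5  135.3] ((515.7454223632812, -131.52734375), (10.270442962646484, 12.824767112731934), 67.12989044189453) [ 516.5 -130.2]
weight 0.72 [262.6, 218.4] [[502.0, -143.0, 86.0], [511.0, -129.0, 119.0], [524.0, -118.0, 134.0]]
lid_handle 0.67 [297.1, 205.6] [[442.0, -193.0, 82.0], [514.0, -100.0, 83.0], [599.0, -13.0, 122.0]]
```

View pics/w2.png

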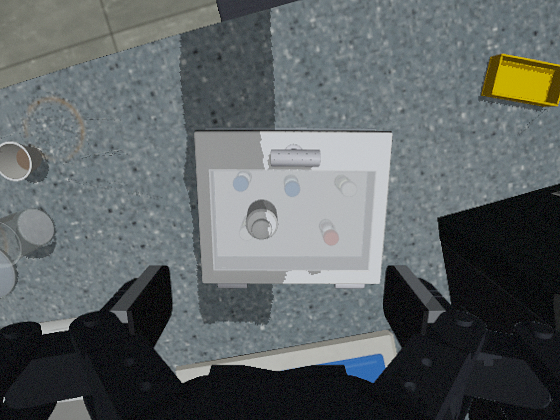

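The wrist view shows the weight at pixel (262,218) and the handle bar at (295,158). The weight axis is at about (516.2, -130.7). The handle is centred on (467.8, -89.7) with its axis at 75.9°.

```bash
python3 -c "
from h import *
st();delta(516.2,-130.7,180,1.325)"
```

```text
3.02 [ 495.6 -109.1  269. ] [-3.141e+00 -1.000e-03  1.329e+00] F [-0.1 -0.1  0. ] w 85.2
shift [-16.2, 25.3, 88.9] dist 94 yaw 0.004
```

Call:
step_arm:
  linear:
    - [-3,5,15]
    - [-7,11,36]
    - [-11,17,58]
    - [-15,23,78]
    - [-16,25,89]
    - [-16,25,89]
    - [-16,25,89]
    - [-16,25,89]
  yaw: [0,0,0,0,0,0,0,0]
  gripper: [1,1,1,1,1,1,1,1]

```text
clock: 3.68
eef_pos: [516.4, -132.5, 181.1]
tool_rot: [3.14, -0.0, 1.327]
force: [-0.4, 0.1, -0.1]
width: 85.4
```

```bash
python3 box.py w3; python3 -c "
from h import *
st();delta(516.2,-130.7,120,1.325)"
```

```text
3.68 [ 516.4 -132.5  181.1] [ 3.14  -0.     1.327] F [-0.4  0.1 -0.1] w 85.4
lid ((523.8497314453125, -104.42231750488281), (180.2817840576172, 154.7914581298828), 75.72782897949219)
112 440 1803 [ 457.  -110.7  116.6] [479.1 -69.6 126.2] ((468.1691589355469, -90.23310852050781), (39.712947845458984, 13.61849308013916), 75.11194610595703) [468.2 -90.2]
95 490 1212 [ 501.6 -144.9   95.1] [ 529.8 -117.2  121. ] ((515.3694458007812, -131.20599365234375), (27.853845596313477, 27.474159240722656), 80.85293579101562) [ 516.  -131.3]
126 490 701 [ 508.  -139.   128.3] [ 525.2 -122.2  135.8] ((516.4981079101562, -130.34764099121094), (16.798507690429688, 16.30617332458496), 30.81728744506836) [ 516.6 -130.5]
133.5 490 113 [ 509.3 -136.9  133.5] [ 522.6 -124.2  135.8] ((515.5325927734375, -130.90518188476562), (11.622458457946777, 11.272714614868164), 51.12051010131836) [ 516.  -130.4]
weight 0.66 [277.3, 221.0] [[502.0, -143.0, 89.0], [511.0, -130.0, 119.0], [524.0, -119.0, 134.0]]
lid_handle 0.85 [319.3, 190.8] [[441.0, -192.0, 82.0], [509.0, -103.0, 83.0], [590.0, -13.0, 123.0]]
3.83 [ 516.5 -133.   181.3] [ 3.14  -0.     1.327] F [ 0.5 -0.7  0.7] w 85.1
shift [2.1, -1.0, 61.3] dist 61 yaw 0.002
```

View pics/w3.png

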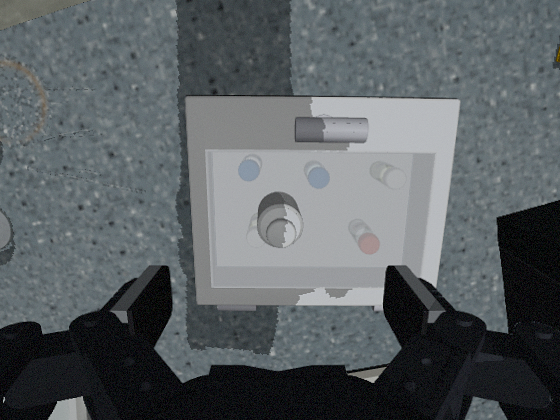

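The weight at pixel (280,220) sits midway between the fingers, so I'm descending.

Call:
step_arm:
  linear:
    - [0.5,0,10]
    - [1,0,25]
    - [1.5,0,40]
    - [2,0,52]
    - [2,-0.5,59]
    - [2,-0.5,61]
    - [2,-0.5,61]
    - [2,-0.5,61]
  yaw: [0,0,0,0,0,0,0,0]
  gripper: [1,1,1,1,1,1,1,1]

```text
clock: 4.5
eef_pos: [516.2, -131.4, 119.4]
tool_rot: [3.141, 0.0, 1.326]
force: [0.3, 0.3, -0.1]
width: 85.6
```

```bash
python3 -c "
from h import *
st();delta(516.2,-131,120,1.325)"
```

```text
4.5 [ 516.2 -131.4  119.4] [3.141 0.    1.326] F [ 0.3  0.3 -0.1] w 85.6
shift [0.4, -0.1, -0.6] dist 1 yaw 0.001
```

Closing on it in gradual steps.

Call:
step_arm:
  linear:
    - [0,0,0]
    - [0,0,0]
    - [0,0,0]
    - [0,0,0]
    - [0,0,0]
    - [0,0,0]
    - [0,0,0]
    - [0,0,0]
  yaw: [0,0,0,0,0,0,0,0]
  gripper: [0.6,0.3,0.1,-0.05,-0.15,-0.2,-0.25,-0.3]

```text
clock: 5.17
eef_pos: [515.9, -131.2, 119.1]
tool_rot: [-3.142, -0.0, 1.326]
force: [-0.1, 0.6, 0.6]
width: 29.7
```

Call:
step_arm:
  linear:
    - [0,0,0]
    - [0,0,0]
    - [0,0,0]
    - [0,0,0]
    - [0,0,0]
    - [0,0,0]
  yaw: [0,0,0,0,0,0]
  gripper: [-0.4,-0.6,-1,-1,-1,-1]

```text
clock: 5.67
eef_pos: [516.9, -130.8, 121.1]
tool_rot: [3.139, -0.001, 1.326]
force: [-2.3, 2.4, 16.7]
width: 12.5
```

Call:
step_arm:
  linear:
    - [0,0,-3]
    - [0,0,-8]
    - [0,0,-15]
    - [0,0,-15]
  yaw: [0,0,0,0]
  gripper: [-1,-1,-1,-1]

```text
clock: 6.0
eef_pos: [516.5, -131.5, 135.1]
tool_rot: [3.14, 0.0, 1.326]
force: [1.1, -0.3, -1.4]
width: 12.6
```

```bash
python3 -c "
from h import *
st(); grab('wrist','w4'); grab('side','s4')
d=grab('side'); f=d['frame'][130:330,180:380,::-1]
cv2.imwrite('pics/s4c.png',cv2.resize(f,None,fx=3,fy=3,interpolation=cv2.INTER_CUBIC))
"
```

```text
6.0 [ 516.5 -131.5  135.1] [3.14  0.    1.326] F [ 1.1 -0.3 -1.4] w 12.6
```

View pics/w4.png

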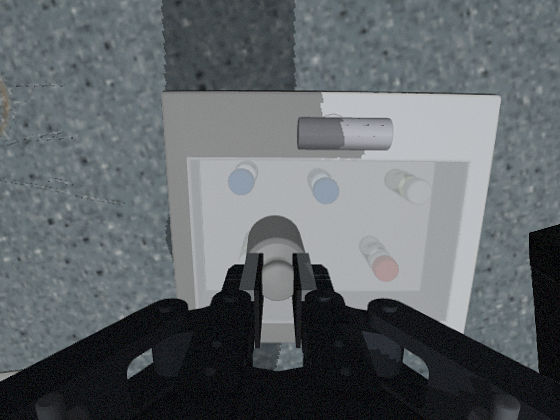

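View pics/s4c.png

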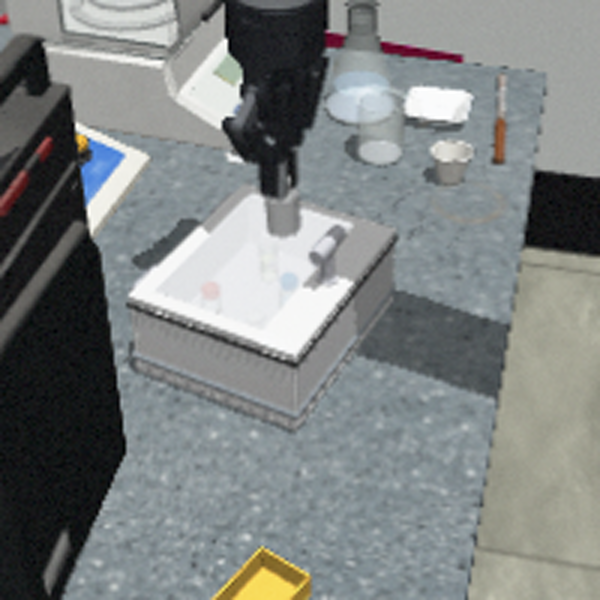

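```bash
python3 -c "
from h import *
st()
for c in ['wrist','side','scene']:
  d=grab(c)
  for r in cams.regions_of(c,'weight')[:2]:
    p=pts(d,r['pixels']);print(c,r['conf'],r['pixel'],r['pixels'].sum(),np.round(np.percentile(p,[2,25,50,75,98],axis=0)).tolist())
  if c=='wrist': cv2.imwrite('pics/w5c.png',cv2.resize(d['frame'][190:380,170:390,::-1],None,fx=3,fy=3,interpolation=cv2.INTER_CUBIC))
  if c=='side': cv2.imwrite('pics/s5c.png',cv2.resize(d['frame'][140:230,230:320,::-1],None,fx=6,fy=6,interpolation=cv2.INTER_CUBIC))
"
```

```text
6.15 [ 515.8 -131.2  134. ] [-3.141  0.     1.326] F [-0.5  0.1 -1.3] w 12.6
wrist 0.75 [277.1, 247.3] 3145 [[501.0, -142.0, 101.0], [503.0, -134.0, 122.0], [508.0, -130.0, 132.0], [512.0, -127.0, 145.0], [522.0, -120.0, 147.0]]
side 0.71 [276.2, 201.3] 142 [[499.0, -133.0, 98.0], [503.0, -125.0, 106.0], [508.0, -121.0, 116.0], [515.0, -119.0, 125.0], [524.0, -117.0, 133.0]]
scene 0.68 [278.7, 191.6] 81 [[498.0, -147.0, 103.0], [501.0, -143.0, 110.0], [503.0, -140.0, 119.0], [509.0, -133.0, 127.0], [521.0, -125.0, 136.0]]
```

View pics/w5c.png

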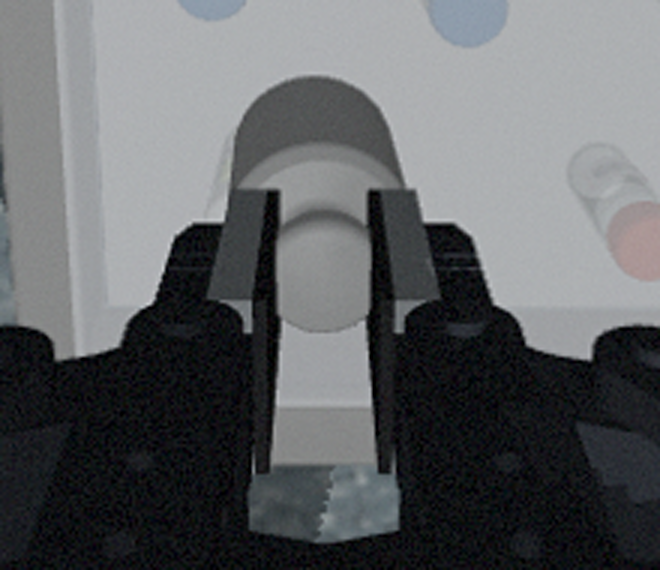

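View pics/s5c.png

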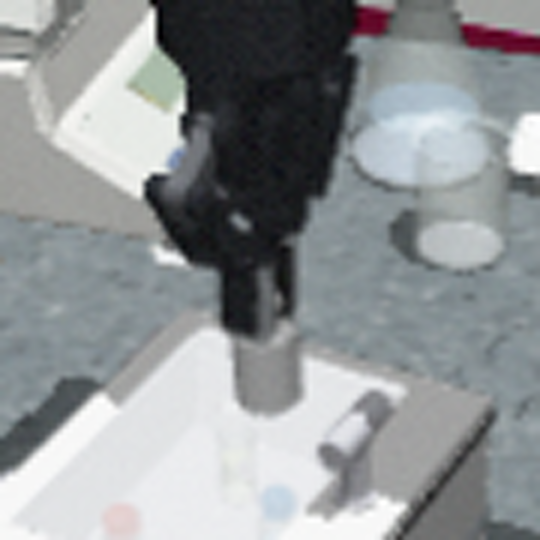

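```bash
python3 -c "
from h import *
d=grab('wrist');s=ctrl.read_state()
R=Ro.from_euler('xyz',s['tool_rot'])
K=d['intrinsics'];print(np.round(K,1).tolist())
for (x,y) in [(255,200),(400,200),(250,230),(225,290),(420,290),(240,250),(273,200),(320,160),(320,215),(325,250),(325,310),(320,90)]:
  u=int(170+x/3);v=int(190+y/3)
  m=np.zeros((420,560),bool);m[v-1:v+2,u-1:u+2]=1
  p=np.median(pts(d,m),axis=0) if d['depth'][v-1:v+2,u-1:u+2].any() else None
  if p is not None: print((x,y),np.round(p,1),'tool',np.round(R.inv().apply(p-s['eef_pos']),1))
"
```

```text
[[356.0, 0.0, 277.3], [0.0, 356.0, 212.8], [0.0, 0.0, 1.0]]
(255, 200) [ 504.6 -138.   139.6] tool [-9.3 -9.2 -5.7]
(400, 200) [ 509.2 -119.1  140. ] tool [10.2 -9.4 -6.1]
(250, 230) [ 504.5 -137.9  150.1] tool [ -9.2  -9.3 -16.2]
(225, 290) [ 504.2 -139.8  166.3] tool [-11.1  -9.1 -32.4]
(420, 290) [ 509.6 -118.6  166.6] tool [ 10.7  -9.1 -32.7]
(240, 250) [ 504.3 -138.8  156. ] tool [-10.1  -9.3 -22.1]
(273, 200) [ 505.2 -135.6  139.8] tool [-6.8 -9.2 -5.9]
(320, 160) [ 504.2 -129.   131.7] tool [ -0.6 -11.8   2.2]
(320, 215) [ 507.8 -130.   142.1] tool [-0.7 -8.1 -8.1]
(325, 250) [ 511.5 -130.1  145.5] tool [  0.1  -4.5 -11.6]
(325, 310) [ 519.8 -132.1  145.7] tool [  0.1   4.1 -11.8]
(320, 90) [ 501.2 -128.5  107.2] tool [ -0.9 -14.8  26.7]
```

The fingertips sit about 4 mm behind the reported TCP, where the stated figure is 25 mm ahead. So the pads hold the weight by its knob, with the tips on the shoulder. By depth the weight hangs upright, its top at z 145.6 and its base near 94. That grip also keeps the fingers clear of the tray walls, so I'll use it. I'm raising it and carrying it over slowly.

Call:
step_arm:
  linear:
    - [0,0,-4]
    - [0,0,-12]
    - [0,0,-22]
    - [0,0,-34]
    - [0,0,-46]
    - [0,0,-55]
    - [0,0,-60]
    - [0,0,-60]
  yaw: [0,0,0,0,0,0,0,0]
  gripper: [-1,-1,-1,-1,-1,-1,-1,-1]

```text
clock: 7.17
eef_pos: [516.8, -131.5, 195.7]
tool_rot: [3.139, -0.0, 1.326]
force: [-0.9, -0.6, -2.1]
width: 12.3
```

```bash
python3 -c "
from h import *
st();delta(458.9,174.4,190,1.325)"
```

```text
7.17 [ 516.8 -131.5  195.7] [ 3.139 -0.     1.326] F [-0.9 -0.6 -2.1] w 12.3
shift [282.7, -130.3, 5.4] dist 311 yaw 0.001
```

Call:
step_arm:
  linear:
    - [4,-2,0]
    - [12,-6,0]
    - [25,-12,0]
    - [40,-19,0]
    - [57,-26,0]
    - [75,-35,0]
    - [93,-43,0]
    - [111,-51,0]
  yaw: [0,0,0,0,0,0,0,0]
  gripper: [-1,-1,-1,-1,-1,-1,-1,-1]

```text
clock: 7.83
eef_pos: [492.1, -9.3, 193.4]
tool_rot: [-3.14, 0.0, 1.327]
force: [0.0, -0.4, -2.1]
width: 12.3
```

Call:
step_arm:
  linear:
    - [18,-8,0]
    - [36,-17,0]
    - [54,-25,0]
    - [72,-33,0]
    - [90,-41,0]
    - [106,-49,0]
    - [120,-55,0]
    - [130,-60,0]
  yaw: [0,0,0,0,0,0,0,0]
  gripper: [-1,-1,-1,-1,-1,-1,-1,-1]

```text
clock: 8.5
eef_pos: [465.2, 131.9, 193.4]
tool_rot: [-3.14, 0.0, 1.329]
force: [0.7, -0.3, -1.5]
width: 12.3
```

```bash
python3 -c "
from h import *
st();delta(458.9,174.4,190,1.325)"
```

```text
8.5 [465.2 131.9 193.4] [-3.14   0.     1.329] F [ 0.7 -0.3 -1.5] w 12.3
shift [39.8, -16.3, 3.5] dist 43 yaw 0.004
```

Call:
step_arm:
  linear:
    - [10,-4,2]
    - [22,-9,8]
    - [32,-13,20]
    - [38,-16,36]
    - [40,-16,56]
    - [40,-16,76]
    - [40,-16,92]
    - [40,-16,100]
  yaw: [0,0,0,0,0,0,0,0]
  gripper: [-1,-1,-1,-1,-1,-1,-1,-1]

```text
clock: 9.17
eef_pos: [459.4, 171.9, 91.8]
tool_rot: [-3.139, 0.002, 1.326]
force: [0.0, -0.3, -2.3]
width: 12.3
```

Call:
step_arm:
  linear:
    - [0,0,0]
    - [0,0,0]
    - [0,0,0]
  yaw: [0,0,0]
  gripper: [-1,-1,-1]

```text
clock: 9.42
eef_pos: [461.4, 172.3, 94.7]
tool_rot: [3.141, -0.001, 1.326]
force: [-0.1, 0.3, -0.8]
width: 12.0
```

```bash
cat > look.py <<'E'
from h import *
import sys
t=sys.argv[1]
st()
d=grab('wrist',t+'w')
P=pts(d,np.ones((420,560),bool))
m=(P[:,2]>17)&(P[:,2]<26)&(abs(P[:,0]-459)<45)&(abs(P[:,1]-174)<50)
print('tray',m.sum(),cv2.minAreaRect(P[m][:,:2].astype(np.float32)))
for r in cams.regions_of('wrist','weight')[:1]:
    p=pts(d,r['pixels']);print('weight',r['conf'],r['pixel'],np.round(np.percentile(p,[1,25,50,75,99],axis=0)).tolist())
d=grab('side'); cv2.imwrite(f'pics/{t}s.png',cv2.resize(d['frame'][240:380,200:340,::-1],None,fx=4,fy=4,interpolation=cv2.INTER_CUBIC))
for r in cams.regions_of('side','weight')[:1]:
    p=pts(d,r['pixels']);print('weight side',r['conf'],r['pixel'],np.round(np.percentile(p,[1,25,50,75,99],axis=0)).tolist())
st()
E
python3 look.py a; python3 -c "
from h import *
delta(458.9,174.4,50,1.325)"
```

```text
9.42 [461.4 172.3  94.7] [ 3.141e+00 -1.000e-03  1.326e+00] F [-0.1  0.3 -0.8] w 12.0
tray 1445 ((458.8425598144531, 174.35000610351562), (78.26891326904297, 42.61236572265625), 68.12689971923828)
weight 0.64 [277.7, 247.3] [[446.0, 160.0, 58.0], [449.0, 169.0, 82.0], [453.0, 173.0, 93.0], [458.0, 177.0, 106.0], [468.0, 184.0, 108.0]]
weight side 0.54 [263.4, 313.4] [[446.0, 167.0, 58.0], [449.0, 177.0, 69.0], [453.0, 182.0, 79.0], [460.0, 184.0, 89.0], [470.0, 186.0, 97.0]]
9.62 [461.3 172.4  94.9] [ 3.140e+00 -1.000e-03  1.326e+00] F [-0.3  0.2 -1.6] w 12.5
shift [1.3, -2.9, 44.9] dist 45 yaw 0.001
```

View pics/aw.png

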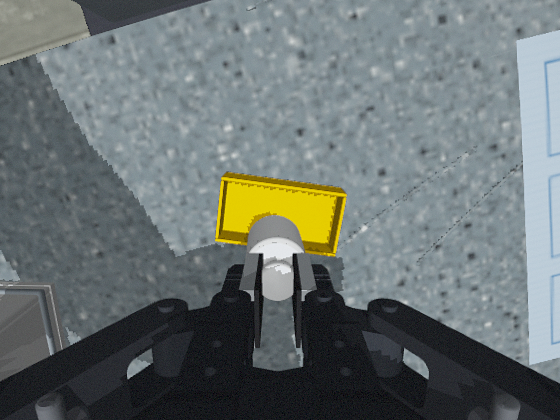

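View pics/as.png

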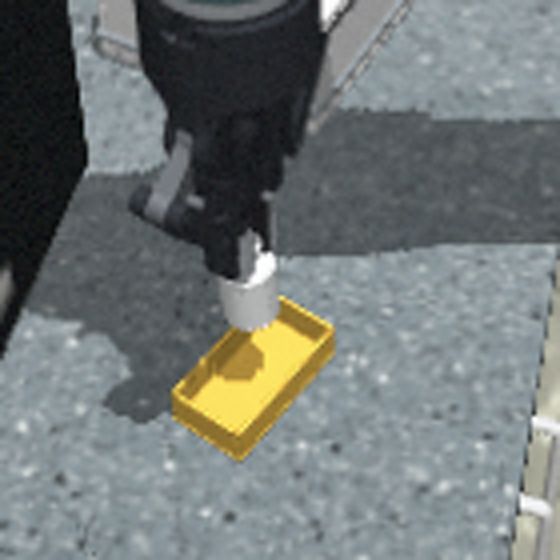

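```bash
cat > kn.py <<'E'
from h import *
st()
d=grab('wrist');s=ctrl.read_state()
r=cams.regions_of('wrist','weight')[0]
p=pts(d,r['pixels']); top=np.percentile(p[:,2],98)
from scipy.optimize import least_squares
for n,lo,hi,R in [('knobtop',-2,2,0),('bodyhi',-26,-16,14),('bodylo',-48,-36,14)]:
    q=p[(p[:,2]-top>lo)&(p[:,2]-top<hi)]
    if len(q)<10: print(n,len(q));continue
    if R==0: print(n,round(top,1),np.round((q.min(0)+q.max(0))/2,1),np.round(q.mean(0),1))
    else:
        f=least_squares(lambda c:np.hypot(q[:,0]-c[0],q[:,1]-c[1])-R,s['eef_pos'][:2],loss='soft_l1')
        print(n,len(q),np.round(f.x,1))
E
python3 kn.py
```

```text
9.62 [461.3 172.4  94.9] [ 3.140e+00 -1.000e-03  1.326e+00] F [-0.3  0.2 -1.6] w 12.5
knobtop 107.7 [461.4 172.2 107.3] [460.8 171.9 106.8]
bodyhi 551 [461.3 171.4]
bodylo 337 [460.3 171. ]
```

Call:
step_arm:
  linear:
    - [0.5,-0.5,4]
    - [1.5,-1,12]
    - [2.5,-2,22]
    - [2.5,-2,32]
    - [2.5,-2,40]
    - [2.5,-2,45]
    - [2.5,-2,48]
    - [2.5,-2,48]
  yaw: [0,0,0,0,0,0,0,0]
  gripper: [-1,-1,-1,-1,-1,-1,-1,-1]

```text
clock: 10.38
eef_pos: [459.0, 174.8, 45.2]
tool_rot: [-3.14, 0.001, 1.326]
force: [0.5, -0.5, -1.2]
width: 12.8
```

```bash
python3 kn.py; python3 look.py b
```

```text
10.38 [459.  174.8  45.2] [-3.140e+00  1.000e-03  1.326e+00] F [ 0.5 -0.5 -1.2] w 12.8
knobtop 58.0 [458.7 174.7  57.5] [458.4 174.6  57. ]
bodyhi 575 [458.9 173.8]
bodylo 364 [457.9 173.3]
10.48 [459.5 175.   46. ] [-3.141  0.     1.326] F [ 0.2  0.  -1.2] w 12.4
tray 2491 ((458.6583251953125, 174.331787109375), (78.63671875, 42.7653923034668), 68.13268280029297)
weight 0.77 [275.4, 247.4] [[444.0, 163.0, 11.0], [447.0, 172.0, 34.0], [452.0, 176.0, 44.0], [456.0, 180.0, 57.0], [467.0, 187.0, 59.0]]
weight side 0.69 [268.1, 330.9] [[444.0, 171.0, 9.0], [448.0, 181.0, 21.0], [452.0, 185.0, 30.0], [458.0, 187.0, 40.0], [469.0, 189.0, 47.0]]
10.68 [459.8 175.2  46.5] [ 3.141e+00 -1.000e-03  1.326e+00] F [-1.1  0.1 -1.9] w 12.4
```

View pics/bs.png

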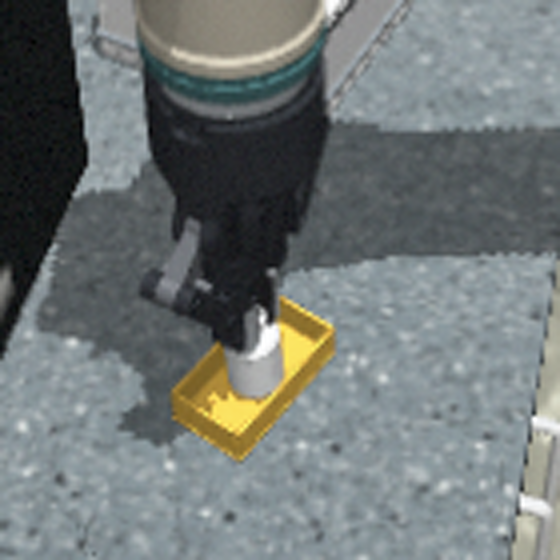

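View pics/bw.png

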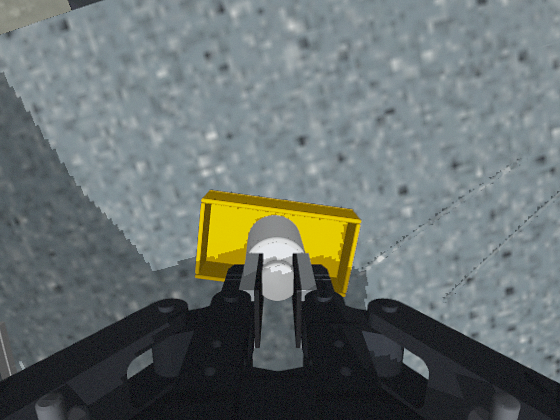

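The weight is inside the tray and centred to within about 1 mm, with its base about 5 mm above the floor. I'm lowering slowly and watching the force.

Call:
step_arm:
  linear:
    - [0,0,1]
    - [0,0,2]
    - [0,0,3]
    - [0,0,4]
    - [0,0,4]
    - [0,0,4]
  yaw: [0,0,0,0,0,0]
  gripper: [-1,-1,-1,-1,-1,-1]

```text
clock: 11.18
eef_pos: [459.4, 175.0, 42.0]
tool_rot: [-3.141, 0.0, 1.326]
force: [0.0, -0.2, -1.2]
width: 12.5
```

Call:
step_arm:
  linear:
    - [0,0,0.5]
    - [0,0,1]
    - [0,0,1]
    - [0,0,1]
  yaw: [0,0,0,0]
  gripper: [-1,-1,-1,-1]

```text
clock: 11.52
eef_pos: [459.4, 175.1, 41.1]
tool_rot: [-3.142, 0.0, 1.326]
force: [0.3, -0.8, -2.7]
width: 12.5
```

```bash
python3 kn.py; python3 look.py c
```

```text
11.52 [459.4 175.1  41.1] [-3.142  0.     1.326] F [ 0.3 -0.8 -2.7] w 12.5
knobtop 53.8 [459.  175.   53.5] [458.9 174.7  52.8]
bodyhi 565 [459.4 174.1]
bodylo 354 [458.3 173.6]
11.62 [459.5 175.1  41.1] [-3.142 -0.     1.326] F [-0.7  0.4 -2.3] w 12.6
tray 2626 ((458.57574462890625, 174.2847137451172), (78.65064239501953, 42.790618896484375), 68.4278793334961)
weight 0.78 [277.8, 250.0] [[444.0, 163.0, 5.0], [447.0, 172.0, 28.0], [452.0, 176.0, 39.0], [456.0, 180.0, 52.0], [467.0, 187.0, 55.0]]
weight side 0.67 [267.1, 330.6] [[444.0, 170.0, 7.0], [447.0, 179.0, 17.0], [451.0, 184.0, 27.0], [456.0, 187.0, 36.0], [466.0, 189.0, 50.0]]
11.82 [459.5 175.1  41.1] [-3.142 -0.     1.326] F [-0.6  0.6 -1.6] w 12.7
```

Call:
step_arm:
  linear:
    - [0,0,0.5]
    - [0,0,1]
    - [0,0,1]
    - [0,0,1]
  yaw: [0,0,0,0]
  gripper: [-1,-1,-1,-1]

```text
clock: 12.15
eef_pos: [459.5, 175.1, 40.1]
tool_rot: [3.142, -0.0, 1.326]
force: [0.1, 0.4, -0.9]
width: 12.5
```

Call:
step_arm:
  linear:
    - [0,0,0.4]
    - [0,0,0.8]
    - [0,0,0.8]
    - [0,0,0.8]
  yaw: [0,0,0,0]
  gripper: [-1,-1,-1,-1]

```text
clock: 12.48
eef_pos: [459.5, 175.0, 40.0]
tool_rot: [3.141, -0.0, 1.326]
force: [-1.4, 0.0, 6.9]
width: 12.0
```

```bash
python3 -c "
from h import *
st()"
```

```text
12.48 [459.5 175.   40. ] [ 3.141 -0.     1.326] F [-1.4  0.   6.9] w 12.0
```

The force rose from about -1 N to 7 N, so the weight is on the floor. Releasing gently now.

Call:
step_arm:
  linear:
    - [0,0,-0.3]
    - [0,0,-0.3]
    - [0,0,-0.3]
    - [0,0,-0.3]
    - [0,0,-0.3]
    - [0,0,-0.3]
    - [0,0,-0.3]
    - [0,0,-0.3]
  yaw: [0,0,0,0,0,0,0,0]
  gripper: [-0.65,-0.6,-0.55,-0.5,-0.45,-0.4,-0.3,-0.2]

```text
clock: 13.15
eef_pos: [459.0, 174.8, 39.3]
tool_rot: [-3.141, 0.001, 1.326]
force: [-0.4, -0.1, 0.9]
width: 34.4
```

Call:
step_arm:
  linear:
    - [0,0,-3]
    - [0,0,-10]
    - [0,0,-22]
    - [0,0,-40]
    - [0,0,-60]
    - [0,0,-80]
    - [0,0,-92]
    - [0,0,-100]
  yaw: [0,0,0,0,0,0,0,0]
  gripper: [-0.2,-0.2,-0.2,-0.2,0,0.3,0.6,0.8]

```text
clock: 13.82
eef_pos: [460.0, 175.2, 141.5]
tool_rot: [3.14, -0.001, 1.326]
force: [0.5, -0.4, 0.5]
width: 76.0
```

```bash
python3 look.py d;python3 kn.py
```

```text
13.82 [460.  175.2 141.5] [ 3.140e+00 -1.000e-03  1.326e+00] F [ 0.5 -0.4  0.5] w 76.0
tray 1250 ((458.8302917480469, 174.353271484375), (78.1670913696289, 42.34312057495117), 68.18053436279297)
weight 0.87 [276.5, 201.0] [[445.0, 161.0, 5.0], [449.0, 169.0, 36.0], [454.0, 175.0, 38.0], [460.0, 181.0, 51.0], [472.0, 187.0, 53.0]]
weight side 0.57 [264.0, 328.6] [[444.0, 164.0, 3.0], [450.0, 177.0, 22.0], [456.0, 182.0, 35.0], [462.0, 186.0, 39.0], [473.0, 189.0, 53.0]]
14.02 [459.1 175.  139.4] [-3.141  0.     1.326] F [-0.2  0.2  0.1] w 76.6
14.02 [459.1 175.  139.4] [-3.141  0.     1.326] F [-0.2  0.2  0.1] w 76.6
knobtop 52.9 [459.  174.9  52.2] [458.7 174.5  51.9]
bodyhi 275 [459.1 173.9]
bodylo 102 [458.5 173.6]
```

View pics/dw.png

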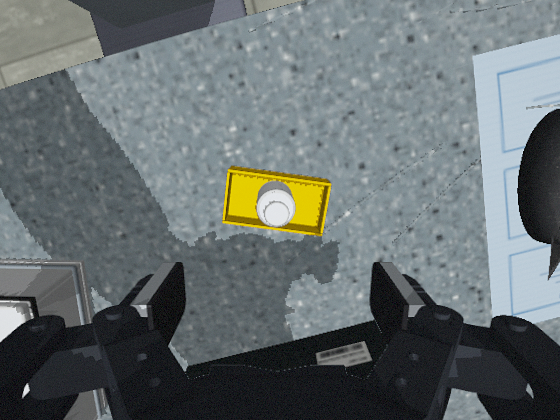

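View pics/ds.png

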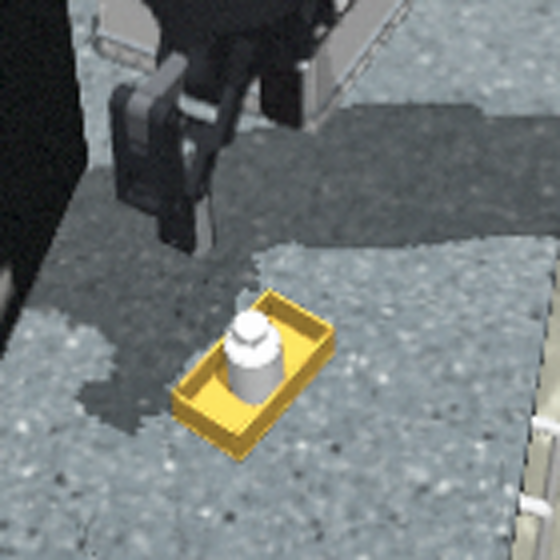

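The weight stands upright in the tray at pixel (276,205). Its top is at z 52.9, its axis is at about (459, 174), and the tray hasn't moved. Next is the handle.

```bash
python3 -c "
from h import *
d=grab('wrist');s=ctrl.read_state()
R=Ro.from_euler('xyz',s['tool_rot'])
for (u,v) in [(180,266),(182,275),(170,290),(150,310),(374,266),(374,275),(385,290),(405,310)]:
  m=np.zeros((420,560),bool);m[v-1:v+2,u-1:u+2]=1
  p=pts(d,m)
  if len(p): p=np.median(p,axis=0); print((u,v),'tool',np.round(R.inv().apply(p-s['eef_pos']),1))
delta(467.9,-90,190,1.325)"
```

```text
(180, 266) tool [-38.8  -6.8 -11.5]
(182, 275) tool [-38.8  -2.2  -9.1]
(170, 290) tool [-38.6  -4.5 -25.7]
(150, 310) tool [-39.   -7.2 -45. ]
(374, 266) tool [ 38.   -7.  -10.5]
(374, 275) tool [ 38.1  -3.5 -11.7]
(385, 290) tool [ 38.3  -4.2 -26.1]
(405, 310) tool [ 38.5  -7.3 -45.3]
shift [-254.8, 72.9, -51.1] dist 270 yaw 0.001
```

Call:
step_arm:
  linear:
    - [-10,3,-8]
    - [-32,9,-22]
    - [-65,18,-38]
    - [-98,28,-48]
    - [-131,37,-51]
    - [-164,47,-51]
    - [-197,56,-51]
    - [-225,64,-51]
  yaw: [0,0,0,0,0,0,0,0]
  gripper: [0.5,0.5,0.5,0.5,0.5,0.5,0.5,0.5]

```text
clock: 14.83
eef_pos: [466.3, -62.2, 190.9]
tool_rot: [-3.142, 0.001, 1.324]
force: [0.9, -0.1, 0.5]
width: 64.0
```

Call:
step_arm:
  linear:
    - [-18,5,0]
    - [-28,8,0]
    - [-30,9,0]
    - [-30,9,0]
    - [-30,9,0]
    - [-30,9,0]
  yaw: [0,0,0,0,0,0]
  gripper: [0.5,0.5,0.5,0.5,0.5,0.5]

```text
clock: 15.33
eef_pos: [468.5, -88.3, 190.5]
tool_rot: [-3.141, -0.001, 1.329]
force: [0.6, -0.1, 0.4]
width: 64.3
```

```bash
python3 - <<'E'
from h import *
d=grab('wrist','e1');st()
P=pts(d,np.ones((420,560),bool))
for lo,hi in[(112,130),(120,130)]:
    w=P[(P[:,2]>lo)&(P[:,2]<hi)&(abs(P[:,0]-468)<30)&(abs(P[:,1]+90)<40)]
    print(len(w),cv2.minAreaRect(w[:,:2].astype(np.float32)),np.percentile(w[:,2],98))
delta(467.9,-90,94,1.325)
E
```

```text
15.38 [468.5 -88.4 190.5] [-3.141e+00 -1.000e-03  1.329e+00] F [-0.2  0.9  0.1] w 64.0
1428 ((467.59722900390625, -89.88798522949219), (39.97093963623047, 13.402617454528809), 76.22628784179688) 125.12826441099139
1275 ((467.7237548828125, -89.96934509277344), (39.858219146728516, 13.022198677062988), 76.3922119140625) 125.18789902110933
shift [-1.8, -0.2, 96.5] dist 97 yaw 0.004
```

View pics/e1.png

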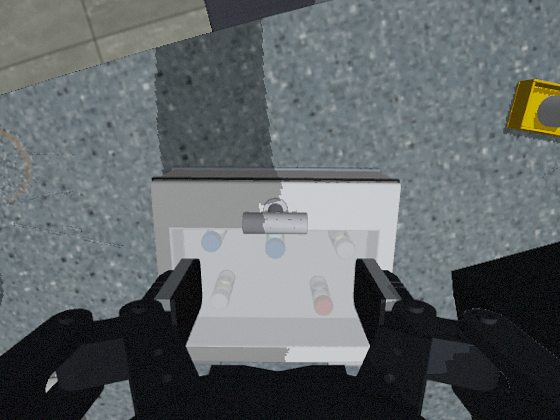

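The handle bar is at pixel (275,222), centred between the fingers, at (467.7, -89.9). Descending to it.

Call:
step_arm:
  linear:
    - [-1,-1,10]
    - [-2,-2,28]
    - [-2,-2,50]
    - [-2,-2,70]
    - [-2,-2,84]
    - [-2,-2,93]
    - [-2,-2,96]
    - [-2,-2,96]
  yaw: [0,0,0,0,0,0,0,0]
  gripper: [0.5,0.5,0.5,0.5,0.5,0.5,0.5,0.5]

```text
clock: 16.05
eef_pos: [465.9, -90.9, 94.2]
tool_rot: [-3.14, -0.0, 1.327]
force: [0.5, 0.3, -0.8]
width: 64.2
```

Call:
step_arm:
  linear:
    - [0,0,0]
    - [0,0,0]
    - [0,0,0]
  yaw: [0,0,0]
  gripper: [0.5,0.5,0.5]

```text
clock: 16.3
eef_pos: [466.7, -91.5, 95.4]
tool_rot: [3.14, -0.0, 1.326]
force: [-0.4, 0.9, 0.4]
width: 63.7
```

```bash
python3 - <<'E'
from h import *
d=grab('wrist','e2');st()
d=grab('side'); cv2.imwrite('pics/e2s.png',cv2.resize(d['frame'][140:260,210:330,::-1],None,fx=5,fy=5,interpolation=cv2.INTER_CUBIC))
E
```

```text
16.35 [466.6 -91.5  95.3] [ 3.14  -0.     1.326] F [-0.2  0.2  0.3] w 64.0
```

View pics/e2.png

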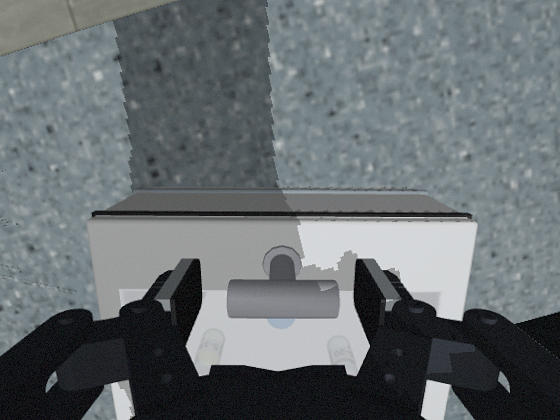

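View pics/e2s.png

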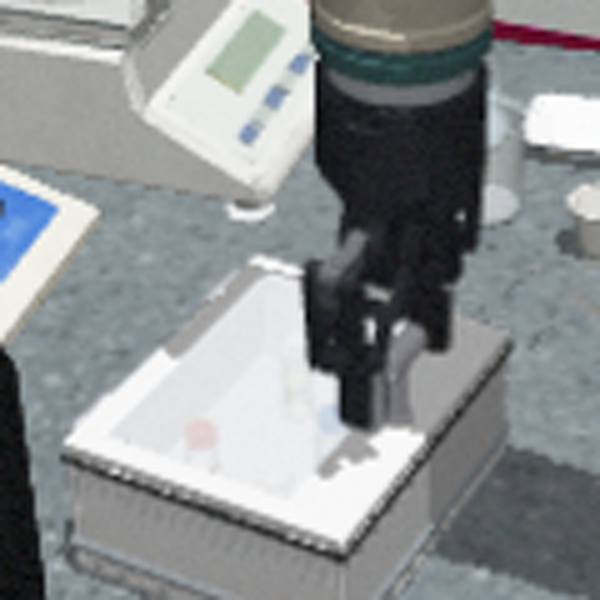

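The bar at pixels (228–338, 280–318) lies between the pads. The tips reach below it and are clear of the lid. I'll shift +1.5 mm to centre, then close.

Call:
step_arm:
  linear:
    - [1,0,0]
    - [1.5,0,0]
    - [1.5,0,0]
    - [1.5,0,0]
    - [1.5,0,0]
    - [1.5,0,0]
    - [1.5,0,0]
    - [1.5,0,0]
  yaw: [0,0,0,0,0,0,0,0]
  gripper: [0.4,0.3,0.2,0.1,0.05,0,-0.05,-0.1]

```text
clock: 17.07
eef_pos: [466.5, -89.5, 94.8]
tool_rot: [-3.142, -0.001, 1.326]
force: [-0.8, 1.5, 2.9]
width: 39.2
```

Call:
step_arm:
  linear:
    - [0,0,0]
    - [0,0,0]
    - [0,0,0]
    - [0,0,0]
    - [0,0,0]
    - [0,0,0]
  yaw: [0,0,0,0,0,0]
  gripper: [-0.2,-0.5,-1,-1,-1,-1]

```text
clock: 17.57
eef_pos: [466.5, -89.5, 94.8]
tool_rot: [3.142, -0.001, 1.326]
force: [-0.6, 2.5, 5.8]
width: 39.1
```

```bash
python3 - <<'E'
from h import *
d=grab('wrist','e3');st()
E
```

```text
17.62 [466.5 -89.5  94.9] [ 3.142e+00 -1.000e-03  1.326e+00] F [-0.8  2.3  6.1] w 38.6
```

View pics/e3.png

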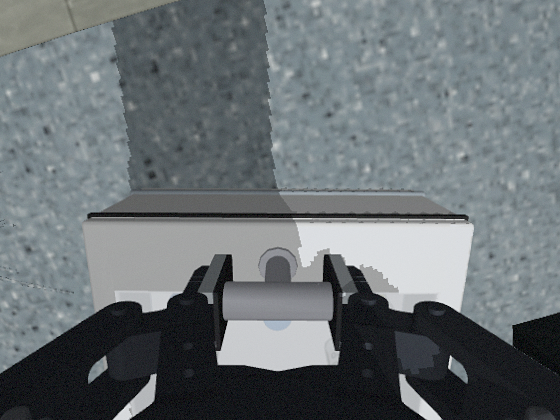

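The bar is gripped across its ends (width 39 mm). I'm raising the lid along its arc to 20° first.

Call:
step_arm:
  linear:
    - [0,2,-5.6]
    - [0,4.2,-11.2]
    - [0,6.6,-16.6]
    - [0,9.3,-21.9]
    - [0,12.2,-27.1]
    - [0,15.3,-32.2]
    - [0,18.6,-37.2]
    - [0,22.2,-41.9]
  yaw: [0,0,0,0,0,0,0,0]
  gripper: [-1,-1,-1,-1,-1,-1,-1,-1]

```text
clock: 18.28
eef_pos: [487.3, -94.9, 136.8]
tool_rot: [-3.139, -0.0, 1.326]
force: [-0.3, 4.7, -5.6]
width: 38.6
```

Call:
step_arm:
  linear:
    - [0,0,0]
    - [0,0,0]
  yaw: [0,0]
  gripper: [-1,-1]

```text
clock: 18.45
eef_pos: [487.3, -94.9, 136.8]
tool_rot: [-3.14, -0.0, 1.326]
force: [-1.9, 5.7, -5.3]
width: 38.6
```

```bash
python3 - <<'E'
from h import *
d=grab('wrist','f1');st()
E
```

```text
18.5 [487.2 -94.9 136.7] [-3.14  -0.     1.326] F [-1.4  5.  -5.9] w 38.8
```

View pics/f1.png

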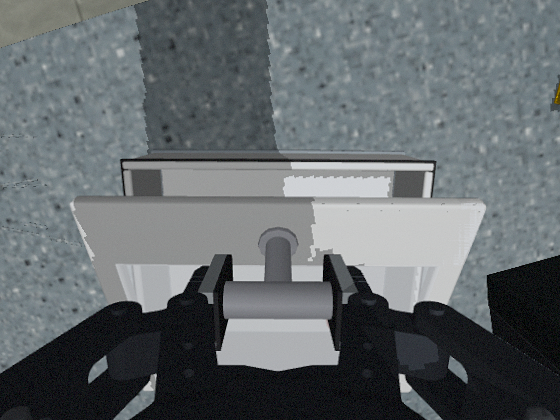

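Lid is lifting cleanly with small forces. Continuing to 40°.

Call:
step_arm:
  linear:
    - [0,3.8,-4.7]
    - [0,7.7,-9.1]
    - [0,11.9,-13.4]
    - [0,16.2,-17.5]
    - [0,20.7,-21.4]
    - [0,25.4,-25.1]
    - [0,30.2,-28.6]
    - [0,35.2,-31.8]
  yaw: [0,0,0,0,0,0,0,0]
  gripper: [-1,-1,-1,-1,-1,-1,-1,-1]

```text
clock: 19.17
eef_pos: [521.0, -103.5, 168.7]
tool_rot: [-3.138, -0.0, 1.326]
force: [-3.1, 4.8, -4.1]
width: 38.9
```

Call:
step_arm:
  linear:
    - [0,0,0]
    - [0,0,0]
  yaw: [0,0]
  gripper: [-1,-1]

```text
clock: 19.33
eef_pos: [521.1, -103.5, 168.7]
tool_rot: [-3.139, -0.0, 1.326]
force: [-2.5, 4.8, -2.5]
width: 38.2
```

```bash
python3 - <<'E'
from h import *
d=grab('wrist','f2');st()
E
```

```text
19.38 [ 521.  -103.5  168.6] [-3.139 -0.     1.326] F [-2.6  5.2 -2.6] w 38.5
```

View pics/f2.png

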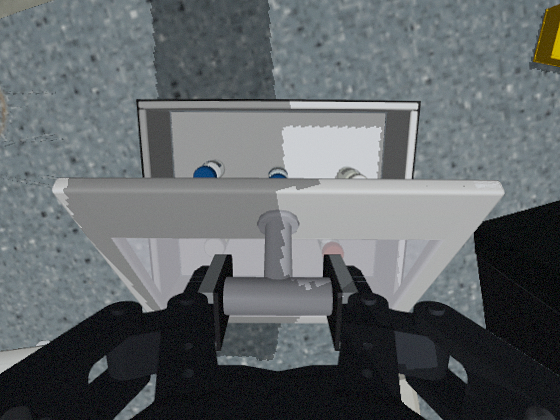

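Call:
step_arm:
  linear:
    - [0,5.1,-3.1]
    - [0,10.4,-5.9]
    - [0,15.7,-8.5]
    - [0,21.2,-10.9]
    - [0,26.8,-13]
    - [0,32.4,-14.9]
    - [0,38.2,-16.5]
    - [0,44,-17.9]
  yaw: [0,0,0,0,0,0,0,0]
  gripper: [-1,-1,-1,-1,-1,-1,-1,-1]

```text
clock: 20.05
eef_pos: [563.8, -114.4, 186.9]
tool_rot: [-3.139, -0.0, 1.325]
force: [-3.8, 4.4, 0.1]
width: 38.8
```

Call:
step_arm:
  linear:
    - [0,0,0]
    - [0,0,0]
    - [0,0,0]
    - [0,0,0]
  yaw: [0,0,0,0]
  gripper: [-1,-1,-1,-1]

```text
clock: 20.38
eef_pos: [564.0, -114.4, 187.0]
tool_rot: [-3.14, -0.0, 1.326]
force: [-2.7, 3.7, 2.3]
width: 38.8
```

```bash
cat > ang.py <<'E'
from h import *
import sys
st(); s=ctrl.read_state()
yaw=np.radians(-13.9); ux=np.array([np.cos(yaw),np.sin(yaw)]);uy=np.array([-ux[1],ux[0]])
h0=np.array([467.75,-89.9]); hinge=h0+130*ux
# kinematic: from grasp state
f=(s['eef_pos'][:2]-np.array([466.5,-89.5]))@ux; up=s['eef_pos'][2]-94.8
print('f,up',f,up,'angles from eef',np.degrees(np.arctan2(42+up,130-f))-17.905)
for c in ['wrist','scene','side']:
    d=grab(c,sys.argv[1]+c)
    P=pts(d,np.ones((420,560),bool))
    q=P[:,:2]-hinge; X=q@ux;Y=q@uy;Z=P[:,2]-75.5
    rng=np.random.default_rng(0)
    m=(X>-110)&(X<5)&(abs(Y)<95)&(Z>10)&(Z<150)
    A=np.c_[X,Z][m]; 
    # lid-top or underside lines: x*sin(th)+z*cos(th)=n; search th
    best=[]
    for th in np.arange(45,75,.25):
        t=np.radians(th); n=A[:,0]*np.sin(t)+A[:,1]*np.cos(t); l=-A[:,0]*np.cos(t)+A[:,1]*np.sin(t)
        k=(l>15)&(l<155)
        hist,e=np.histogram(n[k],np.arange(-10,20,1.))
        hh=hist[:-1]+hist[1:]
        best.append((hh.max(),th,e[hh.argmax()]+1))
    best.sort(reverse=True); print(c,m.sum(),best[:6])
E
python3 ang.py g
```

```text
20.38 [ 564.  -114.4  187. ] [-3.14  -0.     1.326] F [-2.7  3.7  2.3] w 38.8
f,up 100.62030266400224 92.16101272515864 angles from eef 59.74288116267431
wrist 43829 [(np.int64(24952), np.float64(58.0), np.float64(9.0)), (np.int64(24678), np.float64(58.5), np.float64(8.0)), (np.int64(22999), np.float64(58.25), np.float64(8.0)), (np.int64(22706), np.float64(59.0), np.float64(7.0)), (np.int64(22600), np.float64(57.5), np.float64(10.0)), (np.int64(22515), np.float64(57.75), np.float64(9.0))]
scene 538 [(np.int64(154), np.float64(58.0), np.float64(8.0)), (np.int64(153), np.float64(58.5), np.float64(7.0)), (np.int64(152), np.float64(57.75), np.float64(8.0)), (np.int64(142), np.float64(58.75), np.float64(7.0)), (np.int64(142), np.float64(58.25), np.float64(7.0)), (np.int64(131), np.float64(57.5), np.float64(8.0))]
side 1047 [(np.int64(300), np.float64(57.25), np.float64(2.0)), (np.int64(284), np.float64(57.5), np.float64(2.0)), (np.int64(281), np.float64(57.0), np.float64(3.0)), (np.int64(280), np.float64(56.75), np.float64(3.0)), (np.int64(273), np.float64(57.75), np.float64(2.0)), (np.int64(268), np.float64(58.75), np.float64(1.0))]
```

View pics/gwrist.png

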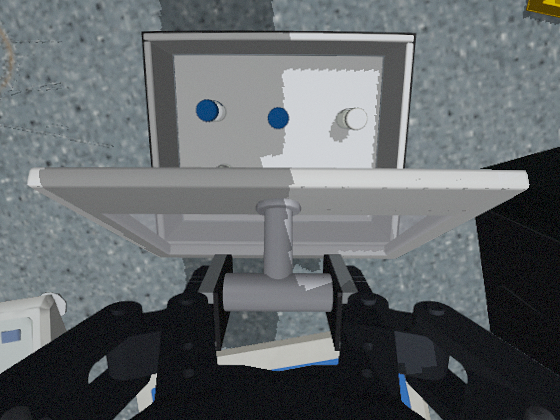

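View pics/gside.png

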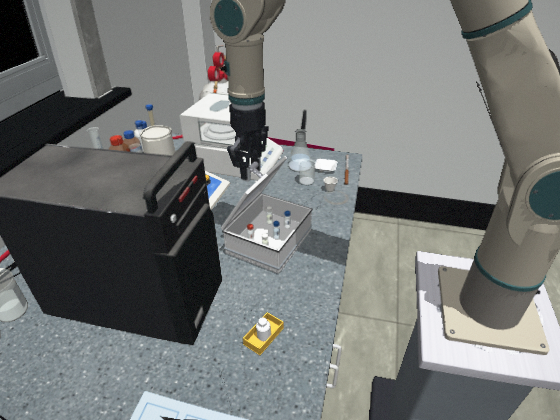

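Kinematics gives 59.7° and the rough vision search about 58.3°. I'll do a proper plane fit from the wrist depth.

```bash
cat > fit.py <<'E'
from h import *
st()
d=grab('wrist')
def fitp(m):
    P=pts(d,m)
    for _ in range(4):
        c=np.median(P,axis=0) if _==0 else P.mean(0)
        n=np.linalg.svd(P-c,full_matrices=False)[2][2]; r=(P-c)@n; P=P[abs(r)<max(1.0,2*r.std())]
    n=n*np.sign(n[2]); return len(P),np.round(n,4),round(float(np.degrees(np.arccos(n[2]))),2),round(float(np.degrees(np.arctan2(n[1],n[0]))),2),round(float(r.std()),2),c
for bx in [(100,195,250,208),(310,195,470,208),(100,192,470,208)]:
    m=np.zeros((420,560),bool);m[bx[1]:bx[3],bx[0]:bx[2]]=1
    r=fitp(m); print(r[:5])
# whole-lid region
P=pts(d,np.ones((420,560),bool))
yaw=np.radians(-13.9); ux=np.array([np.cos(yaw),np.sin(yaw)]);uy=np.array([-ux[1],ux[0]])
hinge=np.array([467.75,-89.9])+130*ux
q=P[:,:2]-hinge;X=q@ux;Y=q@uy;Z=P[:,2]-75.5
# bar: points near expected bar
m=(abs(Y)<15)&(X>-55)&(X<0)&(Z>118)
print('bar top',np.percentile(Z[m],99),'bar X',X[m&(Z>134)].mean() if (m&(Z>134)).any() else None, np.c_[X,Y,Z][m].min(0),np.c_[X,Y,Z][m].max(0))
t=np.radians(58.5)
for t0 in (58,58.5,59,59.5,60,60.5):
    t=np.radians(t0);n=X*np.sin(t)+Z*np.cos(t);l=-X*np.cos(t)+Z*np.sin(t)
    k=(abs(n-8)<4)&(l>20)&(l<150)&(abs(Y)>25)&(abs(Y)<85)
    a=np.polyfit(l[k],n[k],1); print(t0,k.sum(),'resid tilt deg',np.degrees(np.arctan(a[0])),'n at l=0',a[1])
E
python3 fit.py
```

```text
20.53 [ 564.  -114.5  186.9] [-3.14  -0.     1.326] F [-3.9  5.   0.6] w 39.0
(1944, array([ 0.8264, -0.2122,  0.5216]), 58.56, -14.4, 0.2)
(2069, array([ 0.8275, -0.2104,  0.5206]), 58.63, -14.27, 0.2)
(5593, array([ 0.8272, -0.2111,  0.5208]), 58.61, -14.32, 0.22)
bar top 207.29723310583833 bar X -40.57906515617069 [-54.98972013 -14.99659215 118.60305155] [-25.20835909  14.99798753 208.9898668 ]
58 20631 resid tilt deg -0.35381631027269983 n at l=0 9.289899765604245
58.5 19747 resid tilt deg -0.5831308234177298 n at l=0 8.917773675027803
59 18906 resid tilt deg -0.8725431392604123 n at l=0 8.62923442959322
59.5 17995 resid tilt deg -1.2119521675717169 n at l=0 8.409935391491608
60 15507 resid tilt deg -1.5491472302739966 n at l=0 8.19786040896228
60.5 8713 resid tilt deg -1.9395746468376176 n at l=0 8.11981635257032
```

```bash
python3 - <<'E'
exec(open('fit.py').read().split('# whole-lid')[0])
for bx in [(430,20,520,130),(20,120,130,160),(30,20,130,150),(170,60,270,150),(430,30,520,60)]:
    m=np.zeros((420,560),bool);m[bx[1]:bx[3],bx[0]:bx[2]]=1
    r=fitp(m); print('bench',r)
for c in ['side','scene']:
    d=grab(c)
    P=pts(d,np.ones((420,560),bool))
    yaw=np.radians(-13.9); ux=np.array([np.cos(yaw),np.sin(yaw)]);uy=np.array([-ux[1],ux[0]])
    hinge=np.array([467.75,-89.9])+130*ux
    q=P[:,:2]-hinge;X=q@ux;Y=q@uy;Z=P[:,2]-75.5
    t=np.radians(58.5);n=X*np.sin(t)+Z*np.cos(t);l=-X*np.cos(t)+Z*np.sin(t)
    for off in ([0,8]):
        k=(abs(n-off)<4)&(l>12)&(l<145)&(abs(Y)<85)
        if k.sum()>20: a=np.polyfit(l[k],n[k],1);print(c,off,k.sum(),58.5+np.degrees(np.arctan(a[0])),a[1],np.ptp(l[k]))
    # bench tilt
    k=(abs(P[:,2])<6)&(P[:,0]>380)&(P[:,0]<520)&(P[:,1]>-300)&(P[:,1]<120)
    B=P[k];A=np.c_[B[:,:2],np.ones(len(B))];print('bench slope deg',np.degrees(np.linalg.lstsq(A,B[:,2],rcond=None)[0][:2]))
E
```

```text
20.58 [ 564.  -114.5  187. ] [-3.14  -0.     1.326] F [-3.1  4.1  1.1] w 38.9
(1940, array([ 0.827 , -0.2113,  0.5209]), 58.61, -14.33, 0.19)
(2070, array([ 0.8277, -0.2106,  0.5201]), 58.66, -14.27, 0.2)
(5590, array([ 0.8272, -0.2111,  0.5208]), 58.61, -14.32, 0.21)
bench (8704, array([-0.0017,  0.0011,  1.    ]), 0.11, 147.12, 0.59, array([ 5.07666558e+02,  7.91541617e+01, -1.31729692e-01]))
bench (3897, array([ 1.6e-03, -5.0e-04,  1.0e+00]), 0.1, -17.14, 0.62, array([ 4.74853281e+02, -2.84596273e+02, -3.44543932e-02]))
bench (11486, array([-2.5e-03,  2.0e-04,  1.0e+00]), 0.14, 175.83, 0.62, array([ 4.31060257e+02, -2.62944533e+02, -1.62453815e-01]))
bench (7504, array([-2.1e-03,  9.0e-04,  1.0e+00]), 0.13, 157.64, 0.72, array([ 480.56497217, -140.2209232 ,   23.84935711]))
bench (2385, array([-0.0029,  0.0017,  1.    ]), 0.19, 148.77, 0.63, array([ 4.82120242e+02,  8.25362441e+01, -1.90423529e-01]))
side 0 371 57.59398476212769 1.2369282564270105 131.9358057011186
bench slope deg [0.07433984 0.12387691]
scene 8 127 58.670597230094 7.227045896014558 132.40269403926
bench slope deg [0.19022667 0.21218477]
```

The bench reads level to 0.2°, so I trust the plane fit of about 58.6°. Nudging +1.4° along the arc.

Call:
step_arm:
  linear:
    - [0,1,-0.2]
    - [0,2,-0.4]
    - [0,3.4,-0.7]
    - [0,3.4,-0.7]
    - [0,3.4,-0.7]
    - [0,3.4,-0.7]
  yaw: [0,0,0,0,0,0]
  gripper: [-1,-1,-1,-1,-1,-1]

```text
clock: 21.23
eef_pos: [567.0, -115.3, 187.6]
tool_rot: [-3.14, -0.0, 1.325]
force: [-3.7, 4.6, 1.9]
width: 38.7
```

```bash
python3 fit.py
```

```text
21.23 [ 567.  -115.3  187.6] [-3.14  -0.     1.325] F [-3.7  4.6  1.9] w 38.7
(1944, array([ 0.8378, -0.2145,  0.5021]), 59.86, -14.36, 0.18)
(2070, array([ 0.8396, -0.2132,  0.4996]), 60.03, -14.25, 0.19)
(5574, array([ 0.8391, -0.2141,  0.5001]), 59.99, -14.31, 0.2)
bar top 207.9628677895154 bar X -37.41759951505024 [-54.99612855 -14.99875924 118.23628267] [-22.1350793   14.99655799 209.63867793]
58 15118 resid tilt deg -0.3551632027849051 n at l=0 10.859193715117184
58.5 20941 resid tilt deg -0.10613112321582252 n at l=0 10.08296943443064
59 20382 resid tilt deg -0.2643202277901685 n at l=0 9.617370536818964
59.5 19430 resid tilt deg -0.45389060388476127 n at l=0 9.189470452096673
60 18528 resid tilt deg -0.6880567609234306 n at l=0 8.82360934624235
60.5 17674 resid tilt deg -0.9878027238596305 n at l=0 8.54865046157083
```

The lid reads 60.0°. A last check that it holds still and that nothing else has moved.

Call:
step_arm:
  linear:
    - [0,0,0]
    - [0,0,0]
    - [0,0,0]
    - [0,0,0]
    - [0,0,0]
    - [0,0,0]
    - [0,0,0]
    - [0,0,0]
  yaw: [0,0,0,0,0,0,0,0]
  gripper: [-1,-1,-1,-1,-1,-1,-1,-1]

```text
clock: 21.95
eef_pos: [567.0, -115.2, 187.6]
tool_rot: [-3.14, -0.0, 1.325]
force: [-4.2, 4.1, 1.4]
width: 38.6
```

```bash
python3 fit.py | head -4; python3 - <<'E'
from h import *
d=grab('scene','z'); 
for n in ['weight','tray','crucible','beaker','flask']:
    for r in cams.regions_of('scene',n)[:1]:
        p=pts(d,r['pixels']);print(n,round(r['conf'],2),np.round(r['pixel']),np.round(np.percentile(p,[2,50,98],axis=0)).tolist())
d=grab('side')
r=cams.regions_of('side','weight')[0];p=pts(d,r['pixels']);print('side weight',r['conf'],np.round(np.percentile(p,[2,50,98],axis=0)).tolist());st()
E
```

```text
21.95 [ 567.  -115.2  187.6] [-3.14  -0.     1.325] F [-4.2  4.1  1.4] w 38.6
(1942, array([ 0.8371, -0.2147,  0.5031]), 59.79, -14.39, 0.19)
(2068, array([ 0.8381, -0.2136,  0.5019]), 59.87, -14.3, 0.19)
(5570, array([ 0.8384, -0.214 ,  0.5013]), 59.91, -14.32, 0.21)
weight 0.63 [202. 168.] [[443.0, 156.0, 8.0], [453.0, 167.0, 34.0], [467.0, 182.0, 53.0]]
crucible 0.68 [316. 287.] [[383.0, -406.0, 4.0], [408.0, -383.0, 21.0], [423.0, -365.0, 35.0]]
beaker 0.91 [346. 276.] [[457.0, -440.0, 6.0], [481.0, -416.0, 41.0], [508.0, -391.0, 68.0]]
flask 0.76 [382. 289.] [[483.0, -543.0, -1.0], [507.0, -513.0, 51.0], [594.0, -460.0, 127.0]]
side weight 0.57 [[444.0, 168.0, 6.0], [456.0, 182.0, 36.0], [470.0, 188.0, 52.0]]
22.4 [ 567.  -115.2  187.6] [-3.14  -0.     1.325] F [-3.8  5.   2.9] w 38.5
```

View pics/z.png

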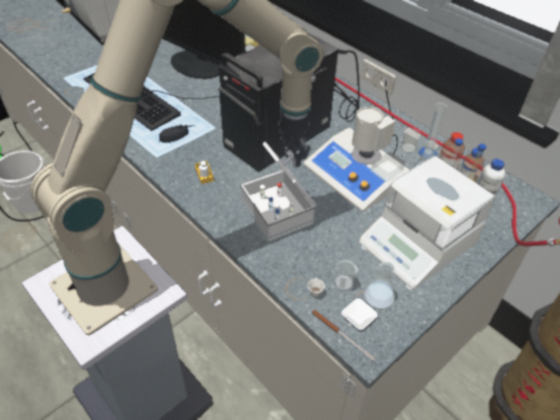

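The scene view shows the weight upright in the tray at (203,170) and the lid held open at (280,160). The crucible (316,287), beaker (346,276) and flask (382,289) look undisturbed.

```bash
python3 -c "
from cell import ctrl
print(ctrl.finish_job())"
```

```text
the job is handed in; nothing more can be done
None
```

The weight stands upright on the tray floor and the lid is held still by its T-handle at about 60°. I handed the job in at about 22.4 s; no verdict is reported.

**Weight:** the last clear view, just after release, showed it near the middle of the tray with its top at z ≈ 53 mm. The tray had not moved, and the final scene and side views still showed the weight standing there.

**Lid:** the last fit to the wrist depth picture gave 59.9°, and the reading held over about 0.7 s. The wrist force is under 10 N.

**Bystanders:** the crucible, beaker and flask were never touched. In the last picture they look undisturbed.

**Checks that disagreed:**
- **Lid angle:** the TCP travel alone suggests about 61°. I went by the plane fit, because the bench reads level to about 0.2° in the same camera. Before the final nudge the side camera read about 1° lower than the plane fit; I did not repeat that check afterwards.
- **Fingertips:** they sit 4–10 mm behind the reported TCP, not 25 mm ahead as stated. The first grasp therefore closed on the weight's knob instead of its body. It held without slipping, and I allowed for the difference when gripping the handle.

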